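Clamp the half-round block and rock the angle gauge onto its mark

ROBOT

A 6-joint arm with a two-finger parallel gripper is mounted at the origin on a cart in front of the work surface, level with it; the furniture and walls round the work are solid. World frame = base frame: x ahead of the robot, y to its left, z up, the work surface at z = 0. Lengths are in m, angles in rad, forces in N, time in s.
With the tool pointing down it reaches from about 0.3 to 0.875 m from the base axis. Payload 6.4 kg.
Tool frame: the origin (TCP) lies midway between the tips of the shut fingers; the grasp point (between the pads) lies 19 mm behind it; z points along the fingers, y is the line along which they close (so a half turn about z gives the same grasp; the last joint's range is limited). The gripper opens to 88 mm and grips with 3 to 60 N. Pads are 18 mm wide; open, the fingers measure 123 mm over their backs; the gripper's body (75 mm by 187 mm) begins 45 mm behind the grasp point.
Start: joints at [1.028, 0.181, 1.607, -0, 1.354, -0.206], TCP at [0.19, 0.543, 0.239] pointing down, gripper open.
Joint ranges: [-2.99, 2.99], [-0.89, 2.07], [0.3, 2.58], [-1.14, 4.28], [0, 2.63], [-3.12, 3.12]. Speed limits (rad/s): [2.57, 2.57, 3.01, 3.14, 3.14, 3.14].

INTERFACE

Orientations are given as a rotation vector (axis times angle).
In Python, from rig import r, eyes gives the robot as it stands.
- The arm moves only by the tool move_arm, never from a script. Its argument "rows" is a list that holds one entry, the list of rows, each a list of 7 numbers: the shift along the world's x, y, z in mm, then the turn, a rotation vector about the world's x, y, z in rad, then the gripper's target within -1 to 1 (fully open at 1, half-way at 0, shut at -1). A call has 1 to 20 rows; each row is the pose to reach, as a shift and turn from the pose commanded when the call began; what a row does not reach only later rows make up. A row lasts 1/12 s, in which the tool goes at most 41.7 mm and 7.16 degrees, less where a joint would pass 70% of its speed; a pose out of reach is approached as far as the arm can. A call with a gripper value outside its range is refused whole. The fingers move at their own pace and stop on an object; "newtons" is the grip in N (left out, the last holds). Time passes only in rows, so rows that repeat a pose let the fingers close. It gives the time, the measured TCP pose, the force, the opening and the grip force at its end, in the units of the state.
- r.get_obs(): the state, without advancing time (a new reading comes with each control period).
- eyes.grab_frame(name): name is "side" or "top" or "wrist"; returns the picture (480x640x3 uint8, blue, green, red); there is no depth.
- eyes.get_calibration(name): a dict with "camera_matrix" (3x3 intrinsics, pixels), "T" (4x4, takes a point from camera to world coordinates). Camera axes: x right, y down, z forward; pixel columns grow to the right and rows downward; lengths in m; the calibration is good to about 2 mm. A picture is of the moment at which its call begins: read the wrist's pose just before it. get_calibration takes no time and is no camera call; for the wrist camera it gives the pose at the moment of the call.
- r.hand_in(): hands the job in; it is judged then, once.
The state is a dict: "time_s": time; "joint_positions": joint angles; "joint_vel": joint speeds; "effort": joint torques, N m; "ee_pos": TCP position; "tcp_rot": TCP orientation; "contact_force": force on the tool from outside, world axes, zero at the start; "torque": the same for the moment, N m; "grip_width": finger opening in m; "finger_force": force on a finger pad.
Only numpy, scipy, OpenCV 4.12 (cv2) and the standard library are available. Lean on these libraries where they do the work, as an engineer would, in place of code of your own. Each camera call takes 0.05 s, during which the arm holds its last target. There are 200 camera calls.

TASK

Swing the hold-down arm fully down onto the half-round wooden block so the block is clamped. Then pick up the angle gauge by its handle, stand its sole across the rounded top of the block at the free end, with the dial facing out past that end (away from the clamp), and rock it sideways until the hanging pointer settles on the mark tab. Finish still gripping the gauge and holding it there, its sole pressed on the block; leave the bottle, reel and wax where they are.

Things in the scene. Friction and masses are not known exactly. Their poses are not given: they have to be found in the camera images.
- jig: Fixed plywood holding jig, base board 200 x 112 x 12 mm (x from 115 mm in front of its origin to 85 mm behind), lying on the bench. Origin on the bench surface, x axis from the free end (nearer the robot) towards the clamp post. Two side rails and two end stops, tops 28 mm above the bench, form a pocket for the block. The steel clamp post stands at x = +62 mm and reaches 92 mm above the bench.
- pocket (a point): Point of the jig where the middle of the block's underside belongs: 35 mm in front of the jig's origin, 12 mm above the bench. Axes as the jig's.
- offcut: Loose half-round wooden block, 140 mm long (x), 60 mm wide (y), 60 mm high, 0.4 kg, already lying in the jig's pocket with about 1 mm play. Lower half a rectangular bar, upper half a half cylinder of radius 30 mm about an axis along x. Origin at the centre of its underside; x points to the clamp end. Its top line is 72 mm above the bench.
- seat (a point): Point on the block's top line where the gauge is to stand: 35 mm from the block's middle towards the free end. Axes as the block's.
- round_axis (a point): Point straight below the seat on the axis of the rounded top, 30 mm under the top line. Turning the gauge about this axis (the block's x) keeps its sole on the rounded top.
- clamp (a joint): Hinge of the flat steel hold-down arm, rad: 0 = fully down, level, its rubber pad on the block's clamp end; positive = raised. It starts raised about 0.6 to 1.0. Stiff: it stays where it is left and needs about 0.12 N m; it has a solid stop at 0. Push its upper face near the free end with closed fingers, down and over along the arc about the hinge; straight down on the steep arm tends to jam.
- clamp_tip (a point): On the upper face at the free end of the hold-down arm, 66 mm from the hinge. The arm is 26 mm wide and 8 mm thick; its upper face is 90 mm above the bench when shut, level with this point.
- clamp_hinge (a point): Hinge axis of the arm at the top of the post, 83 mm above the bench; the axis runs along the jig's y, and the shut arm points along the jig's -x.
- gauge: Loose angle gauge standing on the bench, 0.3 kg (varies): flat aluminium sole 44 mm (x) x 84 mm (y) x 12 mm, above it a 84 mm wide, 20 mm deep white dial case up to 106 mm, and on top a black handle 24 x 24 mm from 106 to 150 mm high. Origin at the centre of the sole's underside; z up through the handle, x from the dial side to the back, so the dial faces its -x. On the bench the dial faces roughly towards the robot. Rocking it means turning it about its x axis.
- gauge_grip (a point): Middle of the handle, 128 mm above the sole's underside. Axes as the gauge's; grip the handle across its y (24 mm) or x (24 mm) from above.
- sole (a point): Centre of the underside of the gauge's sole. Axes as the gauge's.
- pointer (a joint): Angle of the freely hanging pointer in the dial, rad, about the gauge's x axis (pivot 88 mm above the sole); 0 when the gauge stands upright. Turning the gauge by +t about its x makes it read -t; it swings and settles in about a second; stops at +-0.58.
- mark (a joint): Angle of the mark tab in the dial, same axis, zero and sense as the pointer; set beforehand to 0.15 to 0.40 and locked. The pointer is on the mark when both angles agree, so the gauge must be turned by minus this value about its x axis: seen from the robot, facing the dial, the mark lies to the left of the middle and the gauge's handle must lean to the left.
- pointer_tip (a point): Lower tip of the pointer (3 mm wide, with a round 18 mm bob above the tip), 60 mm from the pivot.
- mark_tip (a point): Tip of the mark tab, a T-shaped dark tab at the foot of the dial, its stem 6 mm wide and pointing up at the pointer, 60 mm from the same pivot.
- dye_bottle: Small brown dye bottle with cap, 34 mm across, 78 mm high, on the edge of the cutting mat; a bystander. Origin at its base centre.
- thread_reel: Thread reel, 32 mm across, 42 mm high, on the bench; a bystander. Origin at its base centre.
- wax: Round beeswax puck, 39 mm across, 13 mm high, on the bench; a bystander. Origin at its base centre.
Mind the look-alikes: they are no part of the job. There is more than one size of the offcut; the job needs the larger.

How it is judged:
On the way, in this order (a step that is already met when the one before it is completed fails the run):
1. the hold-down arm is fully down while the gauge is still off the block (value of joint clamp below 0.06 rad and contact force between gauge and offcut below 0.1 N), for 0.2 s.
2. the gauge is held by the fingers and its sole stands on the rounded top (contact force between gauge and offcut above 0.3 N and contact force between the fingers and gauge above 2 N and distance between sole and round_axis below 0.045 m), for 0.2 s.
At the end, for the whole second after the job is handed in: Ends gripping the gauge; arm down (<0.06 rad), block within 6 mm of its pocket; gauge pressing on the block (>0.3 N), not the jig; sole within 20 mm of the seat along the block, axes within 0.2 rad, dial away from the clamp; pointer tip within 4.5 mm of the mark's, at rest; bystanders unmoved (all of step 2 and value of joint clamp below 0.06 rad and distance between pointer_tip and mark_tip below 0.0045 m and velocity of joint pointer between -0.3 and 0.3 rad/s and contact force between gauge and jig below 0.1 N and x of sole in the frame of seat between -0.025 and 0.02 m and z of gauge_grip in the frame of seat above 0.09 m and angle between the x axis of gauge and the x axis of offcut, either way round below 0.2 rad and x of clamp_hinge in the frame of gauge above 0 m and distance between offcut and pocket below 0.006 m and linear speed of gauge below 0.02 m/s); the arm keeps its last pose, push and grip.
It fails at once if a bystander (bottle, reel or wax) was moved more than 30 mm (distance of any of dye_bottle, thread_reel, wax from where it was at the start of the episode above 0.03 m).
It also fails if it takes over 59 s, if anything falls off the work surface, if the arm or the gripper's body presses on something with over 40 N, if the wrist force passes 120 N, or if a joint passes its speed limit or range.

## Working session

There is one attempt and no reset: what is moved stays moved. The work goes in short steps, Python scripts to look and compute and a tool call to move; the robot and the scene stay as the last step left them, time stands still between calls to the robot, and variables do not carry over. Pictures are saved under pics/ and viewed, at most 10 in all, crops included, and the job is handed in when it is done.

Besides the shell and the picture viewer there is one more tool, called after "Request:" by a JSON object that holds its "api" and its "payload". move_arm: Moves the arm, as the interface text tells. Its arguments: {"type":"object","properties":{"rows":{"type":"array"},"newtons":{"type":"number"}},"required":["rows"]}

```bash
ls; mkdir -p pics
python3 - <<'E'
from rig import r, eyes
import cv2, numpy as np
for n in ("side","top"):
    im=eyes.grab_frame(n); cv2.imwrite(f"pics/{n}0.png",im)
    c=eyes.get_calibration(n); print(n,np.round(c["camera_matrix"],1).tolist(),np.round(c["T"],3).tolist())
o=r.get_obs(); print(o)
E
```

```text
pics
side [[496.1, 0.0, 314.2], [0.0, 496.1, 245.1], [0.0, 0.0, 1.0]] [[-0.978, -0.121, 0.17, 0.353], [-0.208, 0.614, -0.761, 0.644], [-0.012, -0.78, -0.626, 0.754], [0.0, 0.0, 0.0, 1.0]]
top [[517.7, 0.0, 320.6], [0.0, 517.7, 243.4], [0.0, 0.0, 1.0]] [[0.03, -0.989, 0.145, 0.354], [-0.999, -0.032, -0.009, -0.114], [0.013, -0.144, -0.989, 1.313], [0.0, 0.0, 0.0, 1.0]]
{'time_s': 0.1, 'joint_positions': array([ 1.02773006e+00,  1.81501113e-01,  1.60790790e+00,  1.92019748e-05,
        1.35376806e+00, -2.06291754e-01]), 'joint_vel': array([-0.00049875, -0.00107854, -0.00334265, -0.00017173,  0.00065917,
        0.0015243 ]), 'effort': array([ 1.54673910e-05, -4.34823418e+01, -3.42697120e+01,  7.04014767e-02,
        3.40565143e-02, -3.30453906e-05]), 'ee_pos': array([0.1897275 , 0.54229232, 0.23788095]), 'tcp_rot': array([-5.26413971e-01, -3.09656823e+00,  2.30492295e-03]), 'contact_force': array([ 0.39652714, -0.26971649,  1.46530633]), 'torque': array([ 0.01073112,  0.01235498, -0.00591555]), 'finger_force': 0.0, 'grip_width': 0.08807853460105555}
```

View pics/top0.png

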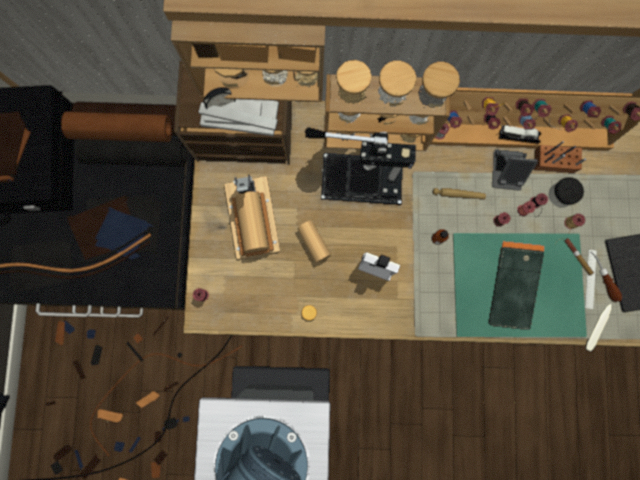

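View pics/side0.png

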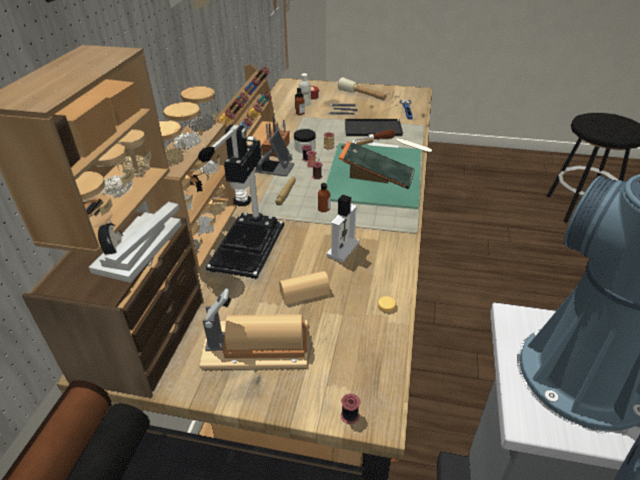

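The top view shows the jig at about (250,218), its clamp post at (243,185), the small look-alike block at (313,242), the gauge at (378,268), wax at (308,313), reel at (200,296) and bottle at (440,236). I'll crop in for accurate points.

```bash
cat > h.py <<'E'
import cv2, numpy as np
from rig import r, eyes
def ray(c,uv):
    K=c["camera_matrix"];T=c["T"]
    d=T[:3,:3]@np.linalg.solve(K,[uv[0],uv[1],1.]); return T[:3,3],d
def plane(c,uv,z):
    o,d=ray(c,uv); return o+d*(z-o[2])/d[2]
def tri(c1,p1,c2,p2):
    o1,d1=ray(c1,p1);o2,d2=ray(c2,p2)
    s=np.linalg.lstsq(np.c_[d1,-d2],o2-o1,rcond=None)[0]
    a,b=o1+s[0]*d1,o2+s[1]*d2; return (a+b)/2,np.linalg.norm(a-b)
def proj(c,P):
    T=c["T"];q=c["camera_matrix"]@(T[:3,:3].T@(np.asarray(P)-T[:3,3])); return q[:2]/q[2]
E
python3 - <<'E'
from h import *
t=cv2.imread("pics/top0.png"); s=cv2.imread("pics/side0.png")
a=cv2.resize(t[165:265,215:285],None,fx=5,fy=5,interpolation=cv2.INTER_CUBIC)
b=cv2.resize(t[235:295,345:405],None,fx=5,fy=5,interpolation=cv2.INTER_CUBIC)
out=np.zeros((500,660,3),np.uint8); out[:500,:350]=a; out[:300,355:655]=b
cv2.imwrite("pics/c0.png",out)
c=eyes.get_calibration("top")
for n,p,z in (("jig",(251,218),.05),("post",(243,185),.09),("gauge handle",(384,262),.15),("wax",(308,313),.013),("reel",(200,296),.04),("bottle",(440,236),.078)): print(n,np.round(plane(c,p,z),3))
E
```

```text
jig [0.597 0.048 0.05 ]
post [0.67  0.067 0.09 ]
gauge handle [ 0.486 -0.27   0.15 ]
wax [ 0.368 -0.1    0.013]
reel [0.401 0.164 0.04 ]
bottle [ 0.562 -0.414  0.078]
```

View pics/c0.png

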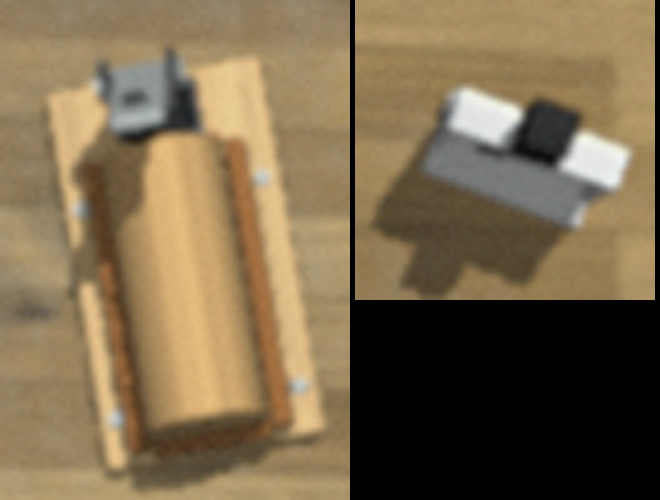

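Run:
```python
from h import *
c=eyes.get_calibration("top")
P=[plane(c,(215+x/5,165+y/5),.012) for x,y in ((112,468),(323,432),(262,60),(50,95))]
nl,nr,fr,fl=P
print("board",np.round(P,4).tolist(),[np.linalg.norm(a-b).round(4) for a,b in ((nl,nr),(fl,fr),(nl,fl),(nr,fr))])
u=((fl-nl)+(fr-nr)); yaw=np.arctan2(u[1],u[0]); v=nr-nl; print("yaw",yaw, np.arctan2(v[1],v[0])+np.pi/2)
u/=np.linalg.norm(u); cen=sum(P)/4; org=cen+u*.015; print("origin",org, "seat",org-u*.07,"hinge",org+u*.062)
g=lambda x,y,z:plane(c,(345+(x-355)/5,235+y/5),z)
A=[g(450,92,.106),g(630,150,.106)]; d=A[0]-A[1]
print("gauge width",np.linalg.norm(d),"yaw of y axis",np.arctan2(d[1],d[0])-np.pi/2)
print("handle top", g(549,130,.150))
s=[g(425,168,.012),g(575,225,.012)]; d=s[0]-s[1];print("sole front",np.round(s,4),np.linalg.norm(d),np.arctan2(d[1],d[0])-np.pi/2)
# height-side: hinge, clamp tip check
```

```text
board [[0.4989, 0.0823, 0.012], [0.5206, -0.0232, 0.012], [0.7132, 0.0163, 0.012], [0.691, 0.1245, 0.012]] [np.float64(0.1078), np.float64(0.1104), np.float64(0.1967), np.float64(0.1967)]
yaw 0.20911960360063828 0.2026395441963531
origin [0.62058985 0.05308531 0.012     ] seat [0.55211487 0.03855339 0.012     ] hinge [0.68123912 0.06595643 0.012     ]
gauge width 0.08854421157274622 yaw of y axis -0.2831681137777451
handle top [ 0.48849162 -0.26918706  0.15      ]
sole front [[ 0.4832 -0.2251  0.012 ]
 [ 0.4568 -0.3013  0.012 ]] 0.08058908975320137 -0.33409183213266225
```

Jig board measures 108×197 mm (given 112×200), with origin ≈ (0.621, 0.053) and yaw ≈ 0.207. The gauge handle is at (0.488, −0.269), yaw ≈ −0.31. Next I'll get the clamp arm's angle from the side view.

Run:
```python
from h import *
s=cv2.imread("pics/side0.png")
a=cv2.resize(s[280:375,195:315],None,fx=4,fy=4,interpolation=cv2.INTER_CUBIC)
b=cv2.resize(s[190:270,320:365],None,fx=6,fy=6,interpolation=cv2.INTER_CUBIC)
out=np.zeros((480,760,3),np.uint8); out[:380,:480]=a; out[:480,485:755]=b
cv2.imwrite("pics/c1.png",out)
c=eyes.get_calibration("side"); t=eyes.get_calibration("top")
u=np.array([np.cos(.207),np.sin(.207),0]);n=np.array([-u[1],u[0],0]);o=np.array([.6206,.0531,0])
print("origin of hinge px",proj(c,o+u*.062+[0,0,.083]))
for th in (0,.6,.7,.8,.9,1.):
  P=o+u*(.062-.066*np.cos(th)-.007*np.sin(th))+[0,0,.083+.066*np.sin(th)-.0+.007*np.cos(th)]
  for e in (-.013,.013): print(th,e,"side crop",((proj(c,P+n*e)-[195,280])*4).round(),"topcrop",((proj(t,P+n*e)-[215,165])*5).round())
w=eyes.get_calibration("wrist"); print(w["camera_matrix"].round(1).tolist(),w["T"].round(3).tolist())
```

```text
origin of hinge px [209.87585561 314.38405316]
0 -0.013 side crop [204. 106.] topcrop [191. 204.]
0 0.013 side crop [198. 147.] topcrop [137. 213.]
0.6 -0.013 side crop [179.  50.] topcrop [179. 171.]
0.6 0.013 side crop [172.  91.] topcrop [124. 181.]
0.7 -0.013 side crop [171.  42.] topcrop [177. 162.]
0.7 0.013 side crop [163.  83.] topcrop [122. 171.]
0.8 -0.013 side crop [161.  35.] topcrop [174. 151.]
0.8 0.013 side crop [153.  76.] topcrop [119. 161.]
0.9 -0.013 side crop [150.  29.] topcrop [172. 140.]
0.9 0.013 side crop [142.  70.] topcrop [116. 150.]
1.0 -0.013 side crop [138.  24.] topcrop [169. 128.]
1.0 0.013 side crop [130.  65.] topcrop [114. 138.]
[[342.5, 0.0, 319.8], [0.0, 342.5, 241.8], [0.0, 0.0, 1.0]] [[0.33, 0.9, 0.286, 0.115], [0.944, -0.314, -0.101, 0.568], [-0.001, 0.304, -0.953, 0.384], [0.0, 0.0, 0.0, 1.0]]
```

View pics/c1.png

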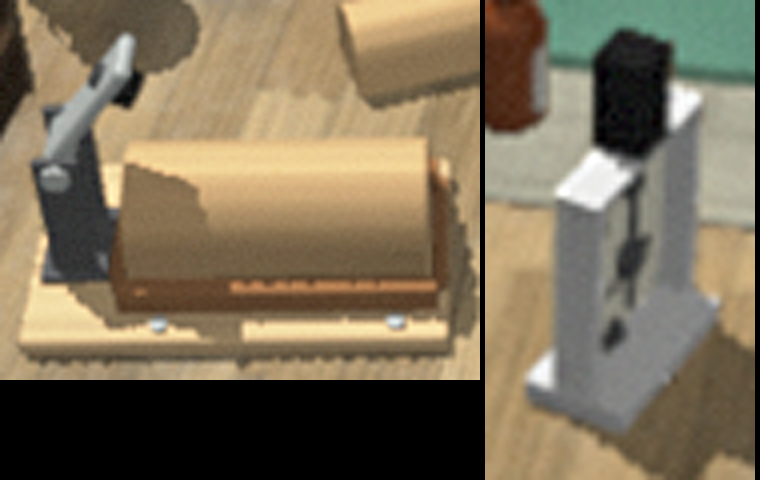

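The clamp arm tip is at side-crop (125,50) and its front edge at top-crop (113,135)-(165,125), so theta ≈ 1.0. The dial's mark sits left of the hanging pointer. I'll check clearances around the post and work out the push path.

Run:
```python
from h import *
c=eyes.get_calibration("side"); t=eyes.get_calibration("top")
for n,a,b in (("lever tip",(312,132),(205,154)),("cab front-left top",(293,130),(192,232))): print(n,tri(t,a,c,b))
for p in ((187,160),(290,162)): print("cab front z0",plane(t,p,0).round(3),"z.15",plane(t,p,.15).round(3))
u=np.array([np.cos(.207),np.sin(.207)]);o=np.array([.6206,.0531])
tcp=np.array(r.get_obs()["ee_pos"])*1000
for th in (1.2,1.1,1.0,.9,.8,.7,.6,.5,.4,.3,.2,.1,0,-.05):
  x=62-55*np.cos(th)+7*np.sin(th)+9; z=83+55*np.sin(th)+7*np.cos(th)
  w=o*1000+u*x; print(th,(w-tcp[:2]).round(1),round(z-tcp[2],1),"abs",w.round(1),round(z,1))
```

```text
lever tip (array([ 0.72082767, -0.10006576,  0.32271959]), np.float64(0.003755493031432289))
cab front-left top (array([ 0.7669496 , -0.05701751,  0.17428107]), np.float64(0.027635633553692758))
cab front z0 [0.755 0.229 0.   ] z.15 [0.709 0.19  0.15 ]
cab front z0 [ 0.759 -0.04   0.   ] z.15 [ 0.713 -0.048  0.15 ]
1.2 [ 487.2 -477.4] -101.1 abs [677.   64.9] 136.8
1.1 [ 482.  -478.4] -102.7 abs [671.8  63.8] 135.2
1.0 [ 477.  -479.5] -104.8 abs [666.8  62.8] 133.1
0.9 [ 472.3 -480.5] -107.4 abs [662.   61.8] 130.4
0.8 [ 467.8 -481.4] -110.5 abs [657.5  60.8] 127.3
0.7 [ 463.6 -482.3] -114.1 abs [653.3  60. ] 123.8
0.6 [ 459.8 -483.1] -118.0 abs [649.5  59.2] 119.8
0.5 [ 456.4 -483.8] -122.4 abs [646.1  58.5] 115.5
0.4 [ 453.4 -484.5] -127.0 abs [643.2  57.8] 110.9
0.3 [ 451. -485.] -131.9 abs [640.7  57.3] 105.9
0.2 [ 449.  -485.4] -137.1 abs [638.7  56.9] 100.8
0.1 [ 447.5 -485.7] -142.4 abs [637.2  56.6] 95.5
0 [ 446.5 -485.9] -147.9 abs [636.3  56.4] 90.0
-0.05 [ 446.3 -486. ] -150.6 abs [636.   56.3] 87.2
```

Request:
{"api": "move_arm", "payload": {"rows": [[[40,-40,0,0,0,0.03,-1],[80,-78,0,0,0,0.1,-1],[120,-116,0,0,0,0.15,-1],[150,-146,0,0,0,0.2,-1],[180,-175,0,0,0,0.25,-1],[210,-204,0,0,0,0.3,-1],[240,-233,0,0,0,0.35,-1],[270,-262,0,0,0,0.4,-1],[300,-291,0,0,0,0.45,-1],[330,-320,0,0,0,0.5,-1],[360,-349,0,0,0,0.544,-1],[390,-378,0,0,0,0.544,-1],[420,-407,0,0,0,0.544,-1],[450,-435,0,0,0,0.544,-1],[475,-460,0,0,0,0.544,-1],[492,-476,0,0,0,0.544,-1],[492,-476,0,0,0,0.544,-1],[492,-476,0,0,0,0.544,-1]]], "newtons": 30}}

```text
time_s: 1.6
ee_pos: [0.684, 0.0625, 0.2373]
tcp_rot: [0.318, -3.125, 0.001]
contact_force: [0.7, -0.6, 0.3]
grip_width: 0.0006
finger_force: 0.0
```

Request:
{"api": "move_arm", "payload": {"rows": [[[0,1,-35,0,0,0,-1],[0,2,-60,0,0,0,-1],[0,2,-80,0,0,0,-1],[0,2,-97,0,0,0,-1],[0,2,-97,0,0,0,-1],[0,2,-97,0,0,0,-1]]]}}

```text
time_s: 2.1
ee_pos: [0.6806, 0.0696, 0.1405]
tcp_rot: [0.326, -3.121, -0.001]
contact_force: [-0.9, 0.8, 0.4]
grip_width: 0.0005
finger_force: 0.0
```

Run:
```python
from h import *
s=eyes.grab_frame("side"); w=eyes.grab_frame("wrist")
print(r.get_obs()["ee_pos"])
out=np.zeros((480,800,3),np.uint8); out[:,:360]=cv2.resize(s[230:350,180:270],None,fx=4,fy=4,interpolation=cv2.INTER_CUBIC)
out[:330,360:]=cv2.resize(w,(440,330))
cv2.imwrite("pics/c2.png",out)
```

```text
[0.68253412 0.06924964 0.14327031]
```

View pics/c2.png

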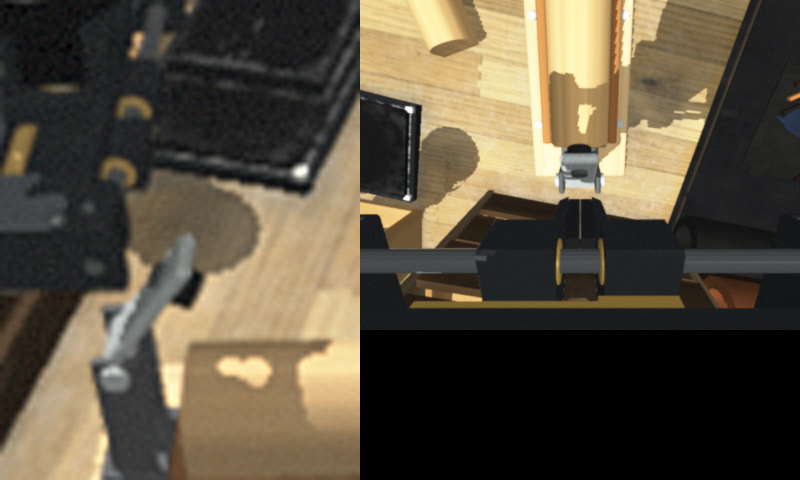

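The fingers sit behind and above the raised arm and are in line with it (wrist crop column ~580). Next is the arc push.

Request:
{"api": "move_arm", "payload": {"rows": [[[-6,-3,-8,0,0,0,-1],[-11,-5,-8,0,0,0,-1],[-16,-6,-10,0,0,0,-1],[-20,-7,-13,0,0,0,-1],[-25,-8,-16,0,0,0,-1],[-29,-9,-19,0,0,0,-1],[-33,-10,-23,0,0,0,-1],[-36,-11,-27,0,0,0,-1],[-39,-11,-32,0,0,0,-1],[-42,-12,-37,0,0,0,-1],[-44,-12,-42,0,0,0,-1],[-44,-12,-42,0,0,0,-1]]]}}

```text
time_s: 3.2
ee_pos: [0.6366, 0.0566, 0.0981]
tcp_rot: [0.324, -3.122, -0.0]
contact_force: [-0.0, 0.4, 0.5]
grip_width: 0.0003
finger_force: 0.1
```

Request:
{"api": "move_arm", "payload": {"rows": [[[-1,0,-3,0,0,0,-1],[-1,0,-6,0,0,0,-1],[-1,0,-9,0,0,0,-1],[-1,0,-11,0,0,0,-1],[-1,0,-11,0,0,0,-1]]]}}

```text
time_s: 3.62
ee_pos: [0.6366, 0.0567, 0.0903]
tcp_rot: [0.325, -3.123, 0.0]
contact_force: [-9.5, -1.6, 15.7]
grip_width: 0.0001
finger_force: 7.7
```

Run:
```python
from h import *
s=eyes.grab_frame("side"); w=eyes.grab_frame("wrist")
out=np.zeros((480,800,3),np.uint8); out[:,:360]=cv2.resize(s[230:350,180:270],None,fx=4,fy=4,interpolation=cv2.INTER_CUBIC)
out[:330,360:]=cv2.resize(w,(440,330))
cv2.imwrite("pics/c3.png",out)
```

```text
(no output)
```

View pics/c3.png

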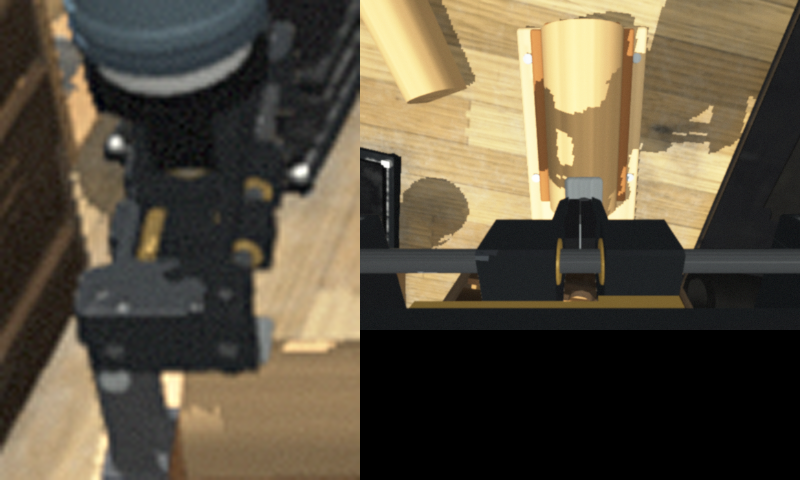

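The clamp arm lies flat on the block: contact is at z = 90 mm, with 16 N against the stop. I'll press a little more, retreat, and go over the gauge.

Request:
{"api": "move_arm", "payload": {"rows": [[[0,0,-2,0,0,0,-1],[0,0,-2,0,0,0,-1],[0,0,-2,0,0,0,-1],[0,0,20,0,0,0,-1],[-10,0,58,0,0,0,-1],[-30,0,94,0,0,0,-1],[-60,-8,120,0,0,-0.03,-1],[-90,-30,140,0,0,-0.06,1],[-110,-60,155,0,0,-0.12,1],[-125,-95,160,0,0,-0.17,1],[-135,-133,165,0,0,-0.23,1],[-140,-172,170,0,0,-0.3,1],[-145,-211,170,0,0,-0.36,1],[-148,-250,170,0,0,-0.42,1],[-148,-285,170,0,0,-0.47,1],[-148,-315,170,0,0,-0.518,1],[-148,-326,170,0,0,-0.518,1],[-148,-326,170,0,0,-0.518,1],[-148,-326,170,0,0,-0.518,1]]]}}

```text
time_s: 5.3
ee_pos: [0.4889, -0.2686, 0.2581]
tcp_rot: [-0.486, -3.103, -0.002]
contact_force: [-0.9, 0.3, 0.0]
grip_width: 0.0779
finger_force: 0.0
```

Run:
```python
from h import *
c=eyes.get_calibration("wrist");o=r.get_obs();w=eyes.grab_frame("wrist"); print(o["ee_pos"],o["tcp_rot"])
print("expected handle px",proj(c,[.4885,-.269,.15]),"tcp px",proj(c,o["ee_pos"]))
cv2.imwrite("pics/w4.png",w); np.save("c4.npy",c,allow_pickle=True)
```

```text
[ 0.48885715 -0.26864764  0.25810968] [-4.85687170e-01 -3.10288030e+00 -2.14117713e-03]
expected handle px [319.68124008 238.99990673] tcp px [320.86600225 306.45486452]
```

View pics/w4.png

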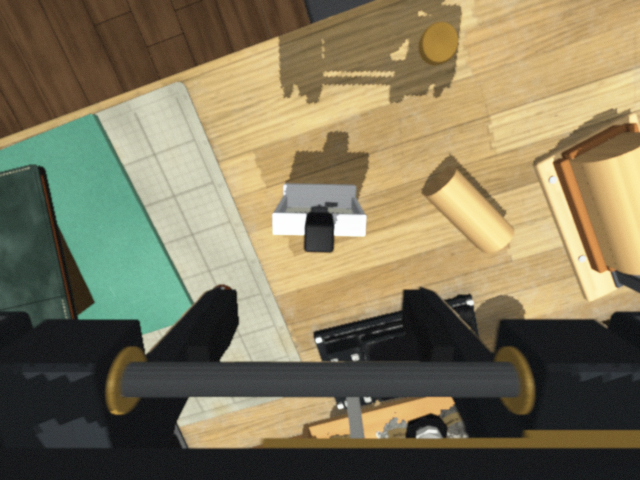

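The handle top is centred at (319,238) against an expected (320,239), and the case edge is level in the image, so the tool is aligned. Next I'll descend and grip.

Request:
{"api": "move_arm", "payload": {"rows": [[[0,0,-35,0,0,0,1],[0,0,-70,0,0,0,1],[0,0,-100,0,0,0,1],[0,0,-125,0,0,0,1],[0,0,-138,0,0,0,1],[0,0,-145,0,0,0,1],[0,0,-145,0,0,0,-1],[0,0,-145,0,0,0,-1],[0,0,-145,0,0,0,-1],[0,0,-145,0,0,0,-1],[0,0,-145,0,0,0,-1],[0,0,-145,0,0,0,-1],[0,0,-145,0,0,0,-1],[0,0,-145,0,0,0,-1]]], "newtons": 45}}

```text
time_s: 6.52
ee_pos: [0.489, -0.2694, 0.1139]
tcp_rot: [0.486, 3.103, -0.0]
contact_force: [-0.1, 0.2, 0.2]
grip_width: 0.0368
finger_force: 0.0
```

Request:
{"api": "move_arm", "payload": {"rows": [[[0,0,0,0,0,0,-1],[0,0,0,0,0,0,-1],[0,0,0,0,0,0,-1],[0,0,0,0,0,0,-1]]]}}

```text
time_s: 6.85
ee_pos: [0.4891, -0.2695, 0.1137]
tcp_rot: [0.486, 3.103, -0.0]
contact_force: [0.6, -0.9, -0.9]
grip_width: 0.0235
finger_force: 44.9
```

Request:
{"api": "move_arm", "payload": {"rows": [[[0,0,20,0,0,0,-1],[0,0,50,0,0,0,-1],[0,0,85,0,0,0,-1],[-5,10,120,0,0,-0.07,-1],[-8,35,150,0,0,-0.14,-1],[-11,65,175,0,0,-0.21,-1],[-14,98,198,0,0,-0.29,-1],[-17,133,215,0,0,-0.37,-1],[-20,170,230,0,0,-0.45,-1],[-23,208,243,0,0,-0.53,-1],[-26,246,255,0,0,-0.61,-1],[-29,284,265,0,0,-0.69,-1],[-32,322,273,0,0,-0.77,-1],[-35,360,280,0,0,-0.85,-1],[-37,398,286,0,0,-0.92,-1],[-39,434,291,0,0,-0.98,-1],[-41,464,295,0,0,-1.02,-1],[-42,486,296,0,0,-1.05,-1],[-42,496,296,0,0,-1.05,-1],[-42,496,296,0,0,-1.05,-1]]]}}

```text
time_s: 8.52
ee_pos: [0.4463, 0.2284, 0.4087]
tcp_rot: [-1.971, -2.445, 0.002]
contact_force: [0.3, 0.6, -4.7]
grip_width: 0.0237
finger_force: 44.9
```

Request:
{"api": "move_arm", "payload": {"rows": [[[0,0,0,0,0,0,-1],[0,0,0,0,0,0,-1],[0,0,0,0,0,0,-1],[0,0,0,0,0,0,-1],[0,0,0,0,0,0,-1],[0,0,0,0,0,0,-1],[0,0,0,0,0,0,-1],[0,0,0,0,0,0,-1],[0,0,0,0,0,0,-1],[0,0,0,0,0,0,-1],[0,0,0,0,0,0,-1],[0,0,0,0,0,0,-1],[0,0,0,0,0,0,-1]]]}}

```text
time_s: 9.6
ee_pos: [0.447, 0.2268, 0.4097]
tcp_rot: [-1.976, -2.442, 0.0]
contact_force: [0.3, 0.5, -4.1]
grip_width: 0.0236
finger_force: 44.9
```

Run:
```python
from h import *
c=eyes.get_calibration("side");o=r.get_obs();s=eyes.grab_frame("side"); print(o["ee_pos"],o["tcp_rot"],o["finger_force"])
p=proj(c,o["ee_pos"]-[0,0,.06]); x,y=(p-[75,75]).astype(int); print(x,y)
cv2.imwrite("pics/s5.png",s)
cv2.imwrite("pics/s5c.png",cv2.resize(s[max(y,0):y+150,x:x+150],None,fx=4,fy=4,interpolation=cv2.INTER_CUBIC))
```

```text
[0.44698379 0.2267589  0.40968504] [-1.97620324e+00 -2.44213426e+00  1.15389442e-04] 44.86100535839796
238 210
```

View pics/s5c.png

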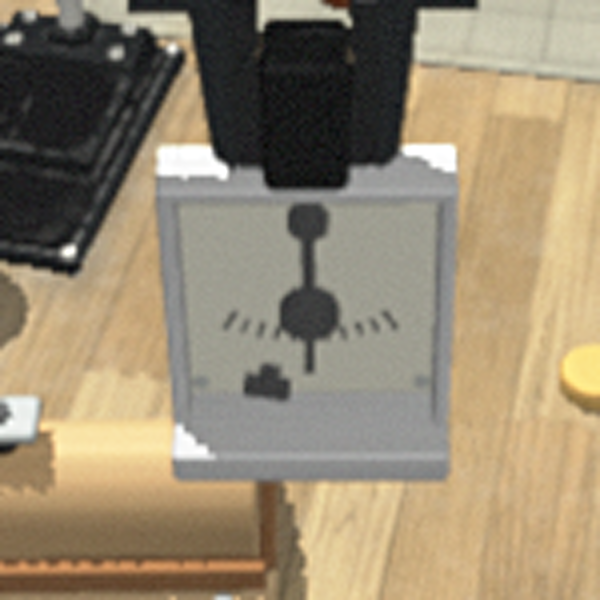

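The dial is clear: pivot (307,222), pointer tip (310,373), mark tip about (270,366) in the crop. I'll convert these into an angle in the dial plane.

```bash
cat >> h.py <<'E'
from scipy.spatial.transform import Rotation as Ro
def dial(c,o,uv,dx=-.010):
    "pixel -> (y,z) in gauge frame, sole at TCP-0.1137 along tool"
    Rt=Ro.from_rotvec(o["tcp_rot"]).as_matrix(); z=-Rt[:,2]; x=-Rt[:,0]; y=np.cross(z,x)
    S=o["ee_pos"]-.1137*z; a,d=ray(c,uv); s=((S+dx*x-a)@x)/(d@x); q=a+s*d-S
    return np.array([q@y,q@z])
E
python3 - <<'E'
from h import *
c=eyes.get_calibration("side");o=r.get_obs()
f=lambda x,y:dial(c,o,(238+x/4,210+y/4))
pv,pt,mk=f(307,222),f(310,373),f(270,365)
print("pivot",pv,"tip",pt,"mark",mk)
ang=lambda v:np.arctan2(v[0],-v[1])
for m in (mk,f(270,362),f(267,385)): print(ang(m-pv),np.linalg.norm(m-pv),"ptr",ang(pt-pv),np.linalg.norm(pt-pv))
Rt=Ro.from_rotvec(o["tcp_rot"]).as_matrix(); print("gauge x",-Rt[:,0],"tooly",Rt[:,1])
E
```

```text
pivot [-0.00144645  0.09309871] tip [-0.00164246  0.03333396] mark [0.0102124  0.03685402]
0.2043933917105091 0.05744035561452678 ptr -0.0032795438574553045 0.05976507900749745
0.20841881003787643 0.05620466264881742 ptr -0.0032795438574553045 0.05976507900749745
0.1946808183422305 0.06594089464741609 ptr -0.0032795438574553045 0.05976507900749745
gauge x [ 2.08596588e-01 -9.78001771e-01 -7.39756134e-06] tooly [ 9.78001770e-01  2.08596588e-01 -3.95773502e-05]
```

Request:
{"api": "move_arm", "payload": {"rows": [[[0,0,0,-0.014,0.067,0,-1],[0,0,0,-0.028,0.134,0,-1],[0,0,0,-0.043,0.2,0,-1],[0,0,0,-0.043,0.2,0,-1],[0,0,0,-0.043,0.2,0,-1],[0,0,0,-0.043,0.2,0,-1],[0,0,0,-0.043,0.2,0,-1],[0,0,0,-0.043,0.2,0,-1],[0,0,0,-0.043,0.2,0,-1],[0,0,0,-0.043,0.2,0,-1],[0,0,0,-0.043,0.2,0,-1],[0,0,0,-0.043,0.2,0,-1],[0,0,0,-0.043,0.2,0,-1],[0,0,0,-0.043,0.2,0,-1],[0,0,0,-0.043,0.2,0,-1],[0,0,0,-0.043,0.2,0,-1],[0,0,0,-0.043,0.2,0,-1]]]}}

```text
time_s: 11.07
ee_pos: [0.447, 0.2267, 0.4097]
tcp_rot: [-1.89, -2.335, 0.24]
contact_force: [-0.5, -1.0, -5.1]
grip_width: 0.0237
finger_force: 44.9
```

Run:
```python
from h import *
o=r.get_obs();s=eyes.grab_frame("side"); print(o["ee_pos"],o["tcp_rot"],o["finger_force"])
cv2.imwrite("pics/s6c.png",cv2.resize(s[230:340,248:378],None,fx=5,fy=5,interpolation=cv2.INTER_CUBIC))
```

```text
[0.44702385 0.22671788 0.40966859] [-1.88963285 -2.33478291  0.24011943] 44.85989710316062
```

View pics/s6c.png

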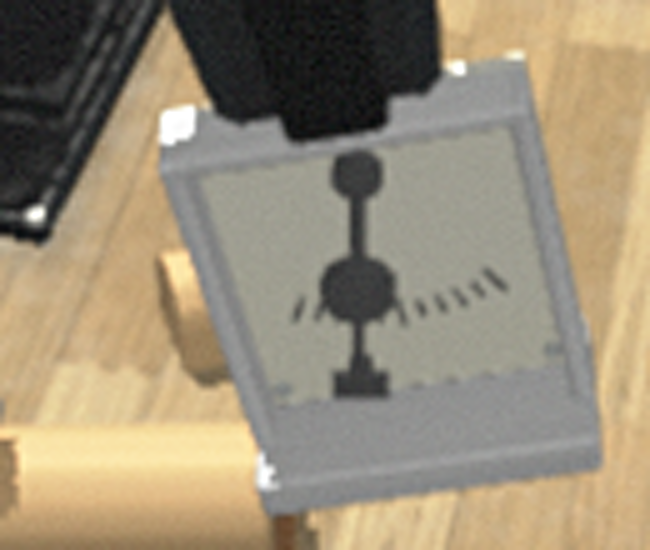

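The pointer tip (357,350) lines up with the mark stem (361,362), so the tilt is right. I'll keep it while turning back to the jig's yaw and moving above the seat.

Request:
{"api": "move_arm", "payload": {"rows": [[[6,-10,-8,0,0,0.1,-1],[13,-20,-16,0,0,0.2,-1],[20,-31,-25,0,0,0.3,-1],[26,-42,-35,0,0,0.4,-1],[32,-53,-45,0,0,0.5,-1],[38,-64,-55,0,0,0.6,-1],[45,-74,-65,0,0,0.7,-1],[51,-85,-75,0,0,0.8,-1],[58,-95,-85,0,0,0.9,-1],[64,-105,-95,0,0,1.0,-1],[70,-115,-105,0,0,1.1,-1],[77,-125,-115,0,0,1.2,-1],[83,-135,-125,0,0,1.3,-1],[89,-145,-135,0,0,1.4,-1],[95,-153,-145,0,0,1.5,-1],[99,-159,-150,0,0,1.568,-1],[99,-159,-150,0,0,1.568,-1],[99,-159,-150,0,0,1.568,-1],[99,-159,-150,0,0,1.568,-1]]]}}

```text
time_s: 12.7
ee_pos: [0.546, 0.0681, 0.2602]
tcp_rot: [-0.318, 3.088, -0.316]
contact_force: [-0.1, 0.1, -3.5]
grip_width: 0.0234
finger_force: 44.9
```

Run:
```python
from h import *
o=r.get_obs(); Rt=Ro.from_rotvec(o["tcp_rot"]).as_matrix(); z=-Rt[:,2]; x=-Rt[:,0]
print("tilt",np.arccos(z[2]),"yaw",np.arctan2(x[1],x[0]),"xz",x[2],"z",z, o["contact_force"])
ax=np.array([.5521,.0387,.042]); T=ax+.1437*z; print("target",T,"delta mm",(T-o["ee_pos"])*1000)
```

```text
tilt 0.20419718269741982 yaw 0.20505595637598106 xz 0.0007676654785618714 z [-0.04202636  0.19837831  0.9792241 ] [-0.10902208  0.13335343 -3.48679915]
target [0.54606081 0.06720696 0.1827145 ] delta mm [ 4.40089399e-02 -8.47052021e-01 -7.74647216e+01]
```

Request:
{"api": "move_arm", "payload": {"rows": [[[0,-1,-25,0,0,0,-1],[0,-1,-50,0,0,0,-1],[0,-1,-65,0,0,0,-1],[0,-1,-71,0,0,0,-1],[0,-1,-74,0,0,0,-1],[0,-1,-76,0,0,0,-1],[0,-1,-77,0,0,0,-1],[0,-1,-77,0,0,0,-1],[0,-1,-77,0,0,0,-1]]]}}

```text
time_s: 13.45
ee_pos: [0.5467, 0.0668, 0.1838]
tcp_rot: [-0.32, 3.086, -0.317]
contact_force: [0.4, 0.4, -4.4]
grip_width: 0.0237
finger_force: 44.9
```

Request:
{"api": "move_arm", "payload": {"rows": [[[0,0,-1,0,0,0,-1],[0,0,-1.5,0,0,0,-1],[0,0,-2,0,0,0,-1],[0,0,-2,0,0,0,-1],[0,0,-2,0,0,0,-1]]]}}

```text
time_s: 13.87
ee_pos: [0.5472, 0.0669, 0.1831]
tcp_rot: [-0.32, 3.084, -0.317]
contact_force: [-2.6, 2.5, 7.9]
grip_width: 0.0234
finger_force: 44.9
```

Request:
{"api": "move_arm", "payload": {"rows": [[[0,0,0.3,0,0,0,-1],[0,0,0.3,0,0,0,-1],[0,0,0.3,0,0,0,-1],[0,0,0.3,0,0,0,-1],[0,0,0.3,0,0,0,-1],[0,0,0.3,0,0,0,-1],[0,0,0.3,0,0,0,-1],[0,0,0.3,0,0,0,-1],[0,0,0.3,0,0,0,-1],[0,0,0.3,0,0,0,-1],[0,0,0.3,0,0,0,-1],[0,0,0.3,0,0,0,-1],[0,0,0.3,0,0,0,-1],[0,0,0.3,0,0,0,-1],[0,0,0.3,0,0,0,-1],[0,0,0.3,0,0,0,-1]]]}}

```text
time_s: 15.2
ee_pos: [0.5471, 0.0668, 0.1831]
tcp_rot: [-0.32, 3.084, -0.317]
contact_force: [-2.3, 2.0, 6.9]
grip_width: 0.0235
finger_force: 44.9
```

Run:
```python
from h import *
o=r.get_obs(); Rt=Ro.from_rotvec(o["tcp_rot"]).as_matrix(); z=-Rt[:,2]; x=-Rt[:,0]; y=np.cross(z,x)
print("roll",np.arctan2(-y[2],z[2]),"yaw",np.arctan2(x[1],x[0]),"pitch x_z",x[2],o["contact_force"],o["ee_pos"]-.1137*z)
s=eyes.grab_frame("side"); t=eyes.grab_frame("top")
a=cv2.resize(s[235:375,185:315],None,fx=4,fy=4,interpolation=cv2.INTER_CUBIC)
b=cv2.resize(t[165:280,215:285],None,fx=4,fy=4,interpolation=cv2.INTER_CUBIC)
out=np.zeros((560,800,3),np.uint8); out[:,:520]=a; out[:460,520:]=b; cv2.imwrite("pics/f7.png",out)
```

```text
roll 0.20536495416324954 yaw 0.20735843932147166 pitch x_z 0.0033807184781354978 [-2.26331979  1.96261773  6.86456866] [0.55223533 0.04421995 0.07178468]
```

View pics/f7.png

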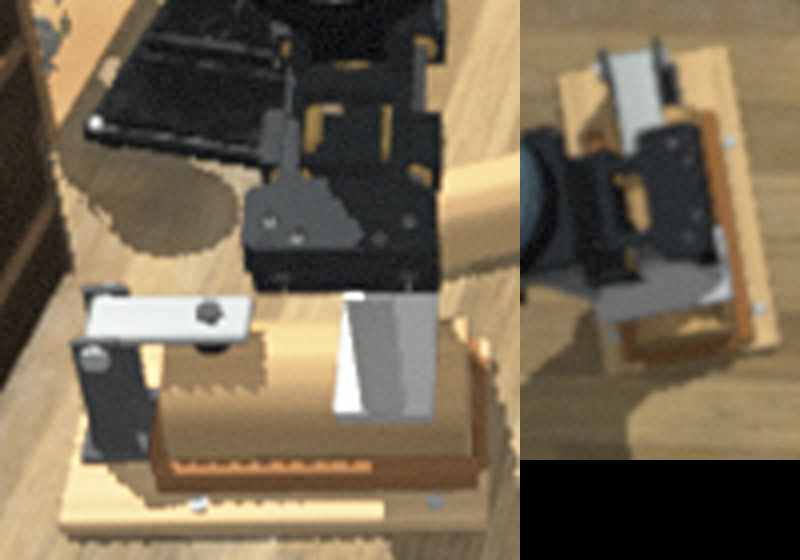

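The picture shows the clamp arm level with its pad on the block (85–250, 320) and the gauge sole on the rounded top near the free end. Roll is 0.205, the same as when the pointer sat on the mark. Handing in.

```bash
python3 -c "
from rig import r
print(r.hand_in())"
```

```text
the job is handed in; nothing more can be done
None
```

I handed the job in with the clamp down on the block and the gauge gripped and pressed on the rounded top. The pointer lined up with the mark before placing and the gauge's tilt was unchanged at hand-in; the dial couldn't be seen in place, and no verdict came back.

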